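# Draw the crate out of the wire shelf with the pull hook

### The job

Take the pull hook from the bench, drop its blade behind the front wall of the open plywood crate that stands deep in the low wire shelf, and drag the crate straight forward with it until the crate's front is level with the front edge of the shelf's ledge, with the crate square to the shelf. Then unhook and set the hook down flat on the bench (not dropped). Do not touch the crate with the gripper, and leave the closed carton beside it, the mallet, the tape roll and the glue bottle as they are.

Things in the scene. Friction and masses are not known exactly. Their poses are not given: they have to be found in the camera images.
- shelf: Low wire shelf, fixed. Origin: middle of its base board's front edge, at bench level; +x runs into the shelf, z up. Board 310 deep, 380 wide, 20 thick, grey. x 0 to 75: open ledge. x 75 to 305: roof of 6 mm rods, underside 160 above the bench, on corner posts at y = +-184; front, back and sides open, 12 high back stop. Two places, y = -90 and +90: crate in one, carton in the other.
- crate: Open plywood crate, loose on the shelf, 150 deep (x), 130 wide, walls 8 thick, 60 high, 0.45 to 0.9 kg. Origin: centre of its underside; -x is its front, z up. A sanding block is fixed in its rear; from the front wall (inner face x = -67) to x = +11 it is empty down to the 8 mm floor. At the start its front is 105 to 135 behind the ledge's front edge, turned up to 0.1 rad from the shelf.
- crate_lip (a point): Middle of the upper outer edge of the crate's front wall (crate x = -75, y = 0, z = 60; about 80 above the bench); axes as the crate. At the goal its x in the shelf's frame is 0.
- hook_grip (a point): Pull hook, at the centre of its wooden handle (100 long x, 24 wide y, 40 high z). A shank 12 wide, 6 thick runs on from the handle at its top level to a flat blade, 5 thick (x), 36 wide, that points down to the level of the handle's underside. 0.2 kg, balance point 35 ahead of this point. Starts upright on the bench on handle and blade, this point 20 up. +x: handle to blade; z up.
- hook_tip (a point): Middle of the lower edge of the hook's blade: 152.5 ahead (+x) of and 20 below hook_grip; axes alike. The blade reaches 34 below the shank's underside.
- carton: Closed cardboard carton beside the crate on the shelf, 140 deep, 120 wide, 105 high, loose. Origin: centre of its underside. Leave alone.
- mallet: Mallet with a round white head and wooden handle, lying on the bench, 250 long. Origin under the middle of its length. Leave alone.
- tape: Roll of tape lying flat on the bench, 110 diameter, 45 high. Origin: centre of its underside. Leave alone.
- glue: White glue bottle standing on the bench, 60 diameter, 160 high. Origin: centre of its underside. Leave alone.
Mind the look-alikes: they are no part of the job. Of the things that look like the part that bears hook_grip, the largest one is meant.

How it is judged:
On the way, in this order (a step that is already met when the one before it is completed fails the run):
1. the hook's blade is down behind the crate's front wall (at least 10 mm below the rim) (x of hook_tip in the frame of crate between -0.075 and -0.01 m and y of hook_tip in the frame of crate between -0.055 and 0.055 m and z of hook_tip in the frame of crate below 0.05 m), for 0.1 s.
2. the crate's front is level with the ledge's front edge (within 15 mm), the blade still behind its front wall (all of step 1 and x of crate_lip in the frame of shelf between -0.015 and 0.015 m), for 0.2 s.
At the end, for the whole second after the job is handed in: Crate upright and still on the shelf, mid front within 15 mm of the ledge's edge, square within 0.17 rad; hook flat on the bench (hook_grip and hook_tip below 30 mm), clear of the crate; carton moved less than 20 mm, mallet, tape and glue less than 30 mm (x of crate_lip in the frame of shelf between -0.015 and 0.015 m and angle between the x axis of crate and the x axis of shelf, either way round below 0.17 rad and angle between crate's own z axis and vertical below 0.05 rad and linear speed of crate below 0.01 m/s and height (world z) of each of hook_grip, hook_tip below 0.03 m and contact force between hook and crate below 0.1 N and distance of carton from where it was at the start of the episode below 0.02 m and distance of each of mallet, tape, glue from where it was at the start of the episode below 0.03 m); the robot touches nothing.
It fails at once if the gripper or arm pushes the crate (over 2 N) (contact force between any of the fingers, the arm and crate above 2 N).
It fails at once if the carton is shifted more than 20 mm (distance of carton from where it was at the start of the episode above 0.02 m).
It fails at once if the mallet, tape roll or glue bottle is shifted more than 30 mm (distance of any of mallet, tape, glue from where it was at the start of the episode above 0.03 m).
It fails at once if the hook is dropped (moves faster than 0.7 m/s with no finger touching it) (linear speed of hook above 0.7 m/s and contact force between the fingers and hook below 0.2 N).
It also fails if it takes over 64 s, if anything falls off the work surface, if the arm or the gripper's body presses on something with over 40 N, if the wrist force passes 120 N, or if a joint passes its speed limit or range.

### The arm

A 6-joint arm with a two-finger parallel gripper is mounted at the origin on the work surface. World frame = base frame: x ahead of the robot, y to its left, z up, the work surface at z = 0. Lengths are in m, angles in rad, forces in N, time in s.
With the tool pointing down it reaches from about 0.4 to 0.825 m from the base axis. Payload 7 kg.
Tool frame: the origin (TCP) lies between the finger pads; the fingertips stand 8 mm ahead of it and the grasp point (between the pads) lies 11 mm behind it (arm.finger_overhang is the distance from the TCP to the fingertips, in m); z points along the fingers, y is the line along which they close (so a half turn about z gives the same grasp; the last joint's range is limited). The gripper opens to 88 mm and grips with 3 to 60 N. Pads are 19 mm wide; open, the fingers measure 130 mm over their backs; the gripper's body (78 mm by 193 mm) begins 47 mm behind the grasp point.
Start: joints at [1.633, 0.359, 0.012, 0, -1.224, -0.288], TCP at [0.151, 0.658, 0.235] pointing down, gripper open.
Joint ranges: [-3.07, 3.07], [-1.43, 2.12], [-1.02, 1.25], [-3.03, 1.67], [-3.05, -0], [-3.03, 3.03]. Speed limits (rad/s): [2.39, 2.39, 3.01, 3.14, 3.14, 3.14].

### API

Orientations are given as a unit quaternion [w, x, y, z].
In Python, from station import arm gives the robot as it stands. Calls block until the motion is done:
- arm.reach(position, orientation): joint-space move of the TCP to a pose.
- arm.move_straight(position, frame=None, vel=0.15, threshold=None): straight line of the TCP; frame=None keeps the orientation; vel is the mean speed in m/s. With threshold (N) it stops when the force on the tool has changed by that much, and returns True; else False.
- arm.goto_joints(angles): joint-space move.
- arm.let_go() and arm.grasp(): open the fingers fully, or close them until they stop; the grip force is fixed at half the most.
- arm.sleep(seconds).
- arm.ik(position, orientation): joint angles nearest the present ones, or None.
- arm.observe(): the state.
- arm.capture(name): name is "scene" or "top"; returns the picture (400x640x3 uint8, blue, green, red); there is no depth.
- arm.camera_params(name): a dict with "fx", "fy", "cx", "cy" (pixels), "eye" and "orientation" of the camera in the world. Camera axes: x right, y up, looking along -z (the intrinsics and any distortion apply to the point x, -y, -z); pixel columns grow to the right and rows downward; lengths in m; the calibration is good to about 2 mm. A picture is of the moment at which its call begins. camera_params takes no time and is no camera call.
A pose or a line that the arm cannot do raises arm.MotionError and nothing moves.
- arm.finish_job(): hands the job in; it is judged then, once.
The state is a dict: "time_s": time; "joints": joint angles; "dq": joint speeds; "tau": joint torques, N m; "tool_pos": TCP position; "tool_rot": TCP orientation; "force": force on the tool from outside, world axes, zero at the start; "wrist_torque": the same for the moment, N m; "grip_width": finger opening in m; "gripper_force": force on a finger pad.
Only numpy, scipy, OpenCV 4.12 (cv2) and the standard library are available. Lean on these libraries where they do the work, as an engineer would, in place of code of your own. Each camera call takes 0.05 s, during which the arm holds its last target. There are 200 camera calls.

## Working session

There is one attempt and no reset: what is moved stays moved. The work goes in short steps, each a Python script; the robot and the scene stay as the last script left them, time stands still between calls to the robot, and variables do not carry over. Pictures are saved under pics/ and viewed, at most 10 in all, crops included, and the job is handed in when it is done.

```bash
ls; mkdir -p pics
python3 - <<'E'
from station import arm
import cv2
for n in("scene","top"):
    cv2.imwrite(f"pics/{n}0.png",arm.capture(n)); print(n,arm.camera_params(n))
print(arm.observe())
E
```

```text
pics
scene {'fx': 411.8729669365431, 'fy': 411.8729669365431, 'cx': 315.3955588640864, 'cy': 202.49141587865316, 'eye': array([1.40501137, 0.29030641, 0.72842091]), 'orientation': array([0.49788743, 0.26749935, 0.37757148, 0.73347937])}
top {'fx': 388.5331135319786, 'fy': 388.5331135319786, 'cx': 318.7126799299561, 'cy': 196.3442510041653, 'eye': array([ 0.3752394 , -0.04788041,  1.37211312]), 'orientation': array([-0.69405567, -0.0560728 ,  0.03651692,  0.71680477])}
{'time_s': 0.1, 'joints': array([ 1.63311805e+00,  3.59321781e-01,  1.11794792e-02, -2.86220524e-04,
       -1.22412476e+00, -2.88110739e-01]), 'dq': array([ 0.00037381, -0.00065474,  0.00121038,  0.00020872, -0.00083008,
        0.00190622]), 'tau': array([-1.35780218e-03, -5.84165025e+01,  2.93749130e+01,  7.01555684e+00,
        1.01764721e-02, -4.92874153e-05]), 'tool_pos': array([0.15104642, 0.65745481, 0.23372881]), 'tool_rot': array([ 7.47567425e-04,  9.93628413e-01, -1.12703233e-01, -4.30991330e-06]), 'force': array([0.52483096, 0.0803074 , 0.1405073 ]), 'wrist_torque': array([-0.02321378, -0.02510093,  0.00404526]), 'gripper_force': 0.0, 'grip_width': 0.08770900454297949}
```

View pics/scene0.png

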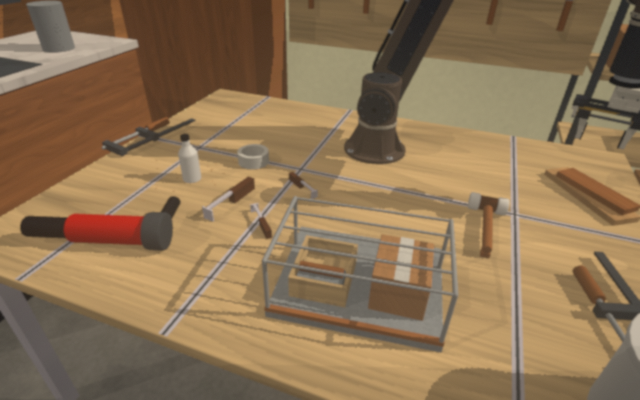

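View pics/top0.png

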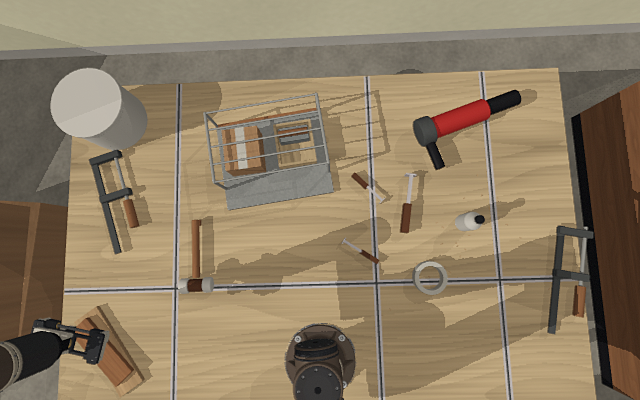

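The pictures show shelf at top (268,150), with the crate at its right rear (295,140) and the carton at its left rear (243,148). The mallet is at (197,255), tape (430,277), glue (468,220). 

Hook candidates in top: A (407,203), B (368,187), C (360,251). A is the largest, so I choose A and check it in a crop.

```bash
cat > h.py <<'E'
import numpy as np, cv2
from station import arm
from scipy.spatial.transform import Rotation as R
def cam(n):
    p=arm.camera_params(n); q=p["orientation"]; return p,R.from_quat([q[1],q[2],q[3],q[0]]).as_matrix()
def ray(n,uv,z):
    p,M=cam(n); d=M@np.array([(uv[0]-p["cx"])/p["fx"],-(uv[1]-p["cy"])/p["fy"],-1]); e=p["eye"]
    return e+d*(z-e[2])/d[2]
def proj(n,X):
    p,M=cam(n); c=M.T@(np.asarray(X)-p["eye"]); return np.array([p["cx"]-p["fx"]*c[0]/c[2],p["cy"]+p["fy"]*c[1]/c[2]])
E
python3 - <<'E'
from h import *
im=cv2.imread("pics/top0.png")
cv2.imwrite("pics/c1.png",cv2.resize(im[85:245,200:430],None,fx=3.4,fy=3.4,interpolation=cv2.INTER_CUBIC))
s=cv2.imread("pics/scene0.png")
cv2.imwrite("pics/c2.png",cv2.resize(s[165:350,190:465],None,fx=2.9,fy=2.9,interpolation=cv2.INTER_CUBIC))
for k,uv in dict(A=(407,203),B=(368,187),C=(360,251)).items(): print(k,ray("top",uv,.02))
E
```

```text
A [ 0.52020904 -0.3195986   0.02      ]
B [ 0.58121079 -0.1870509   0.02      ]
C [ 0.35983491 -0.14925743  0.02      ]
```

View pics/c1.png

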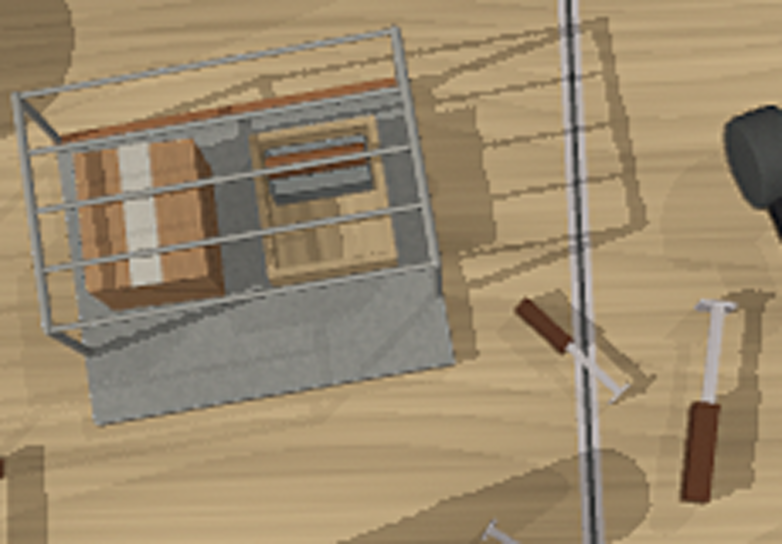

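View pics/c2.png

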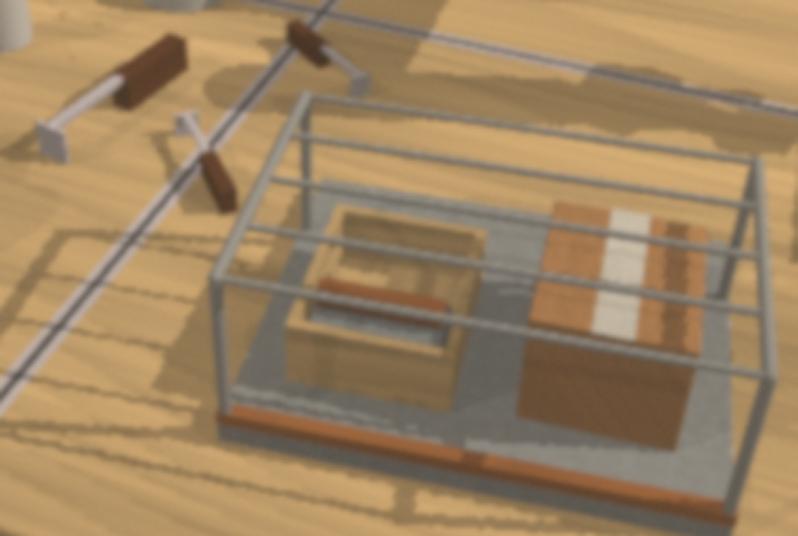

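A is confirmed: it has the largest brown handle, with a long shank and its blade pointing up-image. In crop 1 the shelf front corners are at (98,425) and (455,363). The crate rim corners are roughly (267,287), (400,265), (250,128), (378,112). Next I convert these to positions.

```bash
cat >> h.py <<'E'
def hook(im,off=(395,165,420,235)):
    """handle centre/axis (top view) from brown mask, z of top .04"""
    x0,y0,x1,y1=off; hsv=cv2.cvtColor(im,cv2.COLOR_BGR2HSV)[y0:y1,x0:x1]
    m=((hsv[...,2]<120)&(hsv[...,1]>110)&((hsv[...,0]<12)|(hsv[...,0]>170))).astype(np.uint8)
    n,l,st,c=cv2.connectedComponentsWithStats(m); i=1+np.argmax(st[1:,4])
    pts=np.argwhere(l==i)[:,::-1].astype(np.float32)+[x0,y0]
    return cv2.minAreaRect(pts.astype(np.float32)),st[i,4]
E
python3 - <<'E'
from h import *
c=lambda x,y:((x+.5)/3.4-.5+200,(y+.5)/3.4-.5+85)
L=ray("top",c(98,424),.02);Rr=ray("top",c(455,363),.02)
w=np.linalg.norm(L-Rr); ey=(L-Rr)/w; ex=np.array([ey[1],-ey[0],0]); O=(L+Rr)/2; O[2]=0
print("shelf O",O,"width",w,"yaw",np.arctan2(ex[1],ex[0]))
for P in [(267,287),(400,265),(250,128),(378,112)]:
    X=ray("top",c(*P),.08)-O; print("crate corner shelf",X@ex,X@ey)
for P in [(400,28),(440,265),(15,95),(50,332)]:
    X=ray("top",c(*P),.166)-O; print("roof",X@ex,X@ey)
s=lambda x,y:((x+.5)/2.9-.5+190,(y+.5)/2.9-.5+165)
for P,z in [((345,210),.08),((487,232),.08),((288,330),.08),((447,352),.08),((218,415),.032),((735,520),.032)]:
    X=ray("scene",s(*P),z)-O; print("scene",X@ex,X@ey)
im=cv2.imread("pics/top0.png"); r,a=hook(im); print(r,a)
b=cv2.boxPoints(r); B=[ray("top",p,.04) for p in b]; print("hook ctr",ray("top",r[0],.04),[np.linalg.norm(B[i]-B[i-1]) for i in range(4)])
bl=ray("top",c(717,306),.04); print("blade top",bl)
E
```

```text
shelf O [0.54426873 0.12022971 0.        ] width 0.37491124335510223 yaw 0.1364461252317437
crate corner shelf 0.09910676512433525 -0.013615816824966665
crate corner shelf 0.09829548642601037 -0.1483197841106392
crate corner shelf 0.2646351240679831 -0.02162455966324011
crate corner shelf 0.2583371723034102 -0.15253278681251034
roof 0.30676279968740194 -0.18621215706584046
roof 0.07265919036199789 -0.18471204370474686
roof 0.30630883962862254 0.1875993902677625
roof 0.07252974080217793 0.18447260575546082
scene 0.1170209678708488 -0.13482406093795896
scene 0.1151690774014946 -0.013774335121596586
scene 0.26384455870525786 -0.14193779877699217
scene 0.25649501559509635 -0.02226601277377124
scene 0.3153499787570167 -0.18201843812170207
scene 0.3161664467535035 0.19196917693934967
((405.53656005859375, 217.67071533203125), (7.840639114379883, 28.38090705871582), 6.340191841125488) 223
hook ctr [ 0.46793019 -0.30761342  0.04      ] [np.float64(0.0263922498734767), np.float64(0.0973195815583792), np.float64(0.026633228376264365), np.float64(0.09723973072536175)]
blade top [ 0.61624697 -0.33360237  0.04      ]
```

Measurements check out: shelf width 375 mm against 380, roof rods at x=72 and 306, and hook handle to blade 150 mm. The crate front is at about 0.111 with y about -0.082. Now the IK check and the grasp.

```bash
cat >> h.py <<'E'
O=np.array([.5443,.1202,0]); A=.1364; ex=np.array([np.cos(A),np.sin(A),0]); ey=np.array([-np.sin(A),np.cos(A),0])
q=lambda a:np.array([0,np.cos(a/2),np.sin(a/2),0])
G=.015; DZ=.005          # grasp point ahead of / above hook_grip
HK=np.array([.468,-.3085,.02]); HA=-.173
def tcp_h(p,a):  # hook_grip position -> TCP
    return np.asarray(p)+G*np.array([np.cos(a),np.sin(a),0])+[0,0,DZ-.011]
def tcp_s(tipx,y,z): # tip position in shelf frame -> TCP, hook aligned with shelf
    return tcp_h(O+ex*(tipx-.1525)+ey*y+[0,0,z+.02],A)
E
python3 - <<'E'
from h import *
for p,a in [(tcp_h(HK+[0,0,.26],HA),HA),(tcp_h(HK,HA),HA),(tcp_s(.05,-.082,.2),A),(tcp_s(.05,-.082,.1),A),(tcp_s(.146,-.082,.1),A),(tcp_s(.146,-.082,.057),A),(tcp_s(.005,-.082,.057),A),(tcp_s(.02,-.082,.15),A)]:
    j=arm.ik(p,q(a)); print(p.round(3),None if j is None else np.round(j,2))
arm.reach(tcp_h(HK+[0,0,.26],HA),q(HA))
arm.move_straight(tcp_h(HK+[0,0,.04],HA),vel=.2)
print(arm.move_straight(tcp_h(HK,HA),vel=.06,threshold=8))
arm.grasp(); s=arm.observe(); print(s["time_s"],s["tool_pos"],s["grip_width"],s["gripper_force"])
arm.move_straight(tcp_h(HK+[0,0,.2],HA),vel=.15)
s=arm.observe(); print(s["time_s"],s["grip_width"],s["gripper_force"],s["force"])
cv2.imwrite("pics/t1.png",arm.capture("top"));cv2.imwrite("pics/s1.png",arm.capture("scene"))
E
```

```text
[ 0.483 -0.311  0.274] [-0.23  0.17 -0.15  0.   -1.25  1.63]
[ 0.483 -0.311  0.014] [-0.23  0.43 -0.46  0.   -0.68  1.63]
[0.469 0.027 0.214] [ 0.48  0.03 -0.45  0.   -1.09  1.23]
[0.469 0.027 0.114] [ 0.48  0.14 -0.59  0.   -0.84  1.23]
[0.564 0.04  0.114] [ 0.42  0.29 -0.39  0.   -0.89  1.29]
[0.564 0.04  0.071] [ 0.42  0.34 -0.44  0.   -0.79  1.29]
[0.424 0.021 0.071] [ 0.52  0.13 -0.74  0.   -0.7   1.19]
[0.439 0.023 0.164] [ 0.5   0.03 -0.58  0.   -0.96  1.2 ]
False
6.75 [ 0.48278675 -0.31110832  0.01399128] 0.02388367206871051 29.972524344921112
8.2333 0.023966187675796967 29.972349107265472 [-0.89444459  0.77446294 -1.44806386]
```

Run:
```python
from h import *
arm.reach(tcp_s(.03,-.082,.2),q(A))
arm.move_straight(tcp_s(.03,-.082,.1),vel=.15)
s=arm.observe(); print(s["time_s"],s["tool_pos"],tcp_s(.03,-.082,.1))
a=arm.capture("scene"); t=arm.capture("top")
print("pred tip/shank top proj", proj("scene",O+ex*.03-ey*.082+[0,0,.1]),proj("top",O+ex*.0325-ey*.082+[0,0,.14]))
z=lambda im:cv2.resize(im,(400,400) ,interpolation=cv2.INTER_CUBIC)
cv2.imwrite("pics/p2.png",np.hstack([z(a[140:340,240:440]),z(t[90:290,200:400])]))
```

```text
10.425 [0.44961013 0.02418883 0.11454413] [0.44894862 0.02434405 0.114     ]
pred tip/shank top proj [336.82696126 213.40663704] [299.76432787 181.7563526 ]
```

View pics/p2.png

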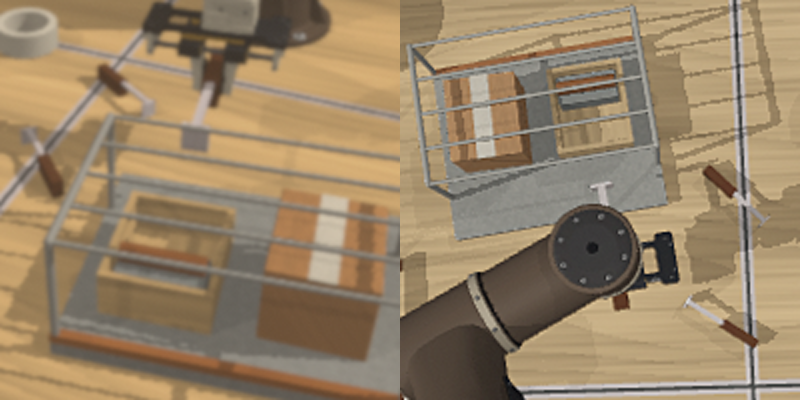

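Scene blade bottom is at full-image (337,215) and top blade at (300,182). Both match the prediction, so the hook has not slipped. Now I insert it and lower it.

Run:
```python
from h import *
print(arm.move_straight(tcp_s(.146,-.082,.1),vel=.1,threshold=8))
a=arm.capture("scene"); t=arm.capture("top")
if not arm.move_straight(tcp_s(.146,-.082,.1),vel=.1): 
    print(arm.move_straight(tcp_s(.146,-.082,.057),vel=.05,threshold=8))
s=arm.observe(); print(s["time_s"],s["tool_pos"],tcp_s(.146,-.082,.057),s["force"])
b=arm.capture("scene")
z=lambda im:cv2.resize(im,(400,400) ,interpolation=cv2.INTER_CUBIC)
cv2.imwrite("pics/p3.png",np.hstack([z(a[200:320,270:390]),z(b[200:320,270:390])]))
```

```text
False
False
13.1917 [0.56412654 0.04016763 0.0712691 ] [0.5638712  0.04011743 0.071     ] [ 0.0705103  -0.85178929 -1.77073002]
```

View pics/p3.png

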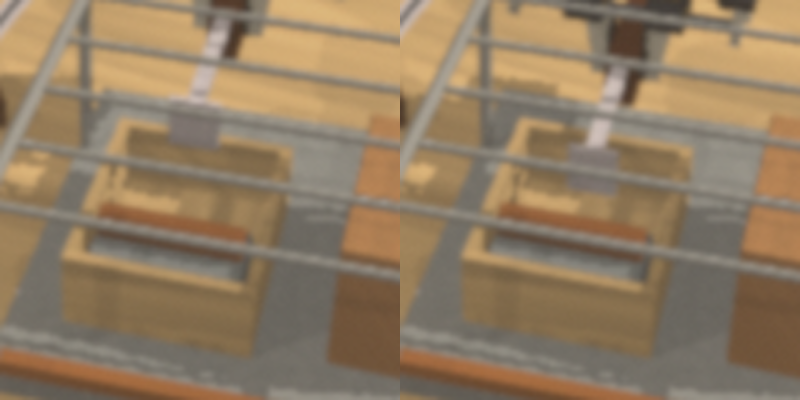

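The right crop shows the blade at (595,170), down inside the crate behind the front wall, with the shank over the rim. I pull most of the way, then measure.

Run:
```python
from h import *
arm.move_straight(tcp_s(.03,-.082,.057),vel=.05)
s=arm.observe(); print(s["time_s"],s["tool_pos"],tcp_s(.03,-.082,.057),s["force"])
a=arm.capture("scene"); t=arm.capture("top")
cv2.imwrite("pics/s4.png",a)
P=O+ex*.1-ey*.085+[0,0,.06]; u=proj("scene",P).astype(int); v=proj("top",P).astype(int); print(u,v)
z=lambda im,c:cv2.resize(im[c[1]-60:c[1]+60,c[0]-60:c[0]+60],(400,400) ,interpolation=cv2.INTER_CUBIC)
cv2.imwrite("pics/p4.png",np.hstack([z(a,u),z(t,v)]))
```

```text
15.7083 [0.44916213 0.02443497 0.07101454] [0.44894862 0.02434405 0.071     ] [ 3.07700225  0.58752645 -0.20857712]
[329 242] [299 166]
```

View pics/p4.png

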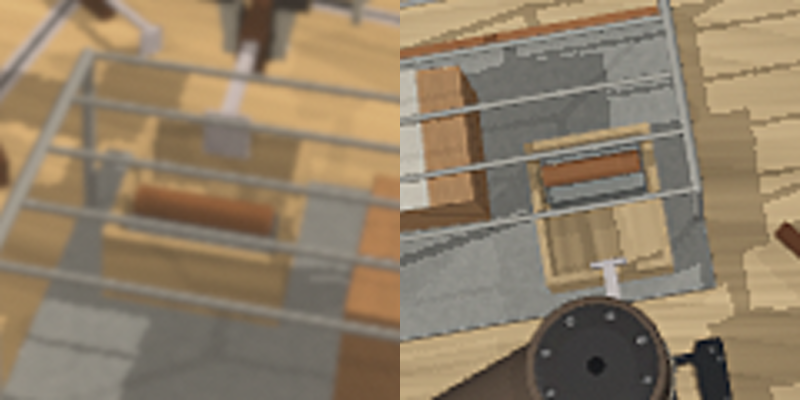

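Run:
```python
from h import *
for x,y in [(527,145),(650,125),(548,290),(672,268)]:
    X=ray("top",(299-60+(x-400+.5)/3.333-.5,166-60+(y+.5)/3.333-.5),.08)-O; print(X@ex,X@ey)
```

```text
0.16844587225310653 -0.019337040883932254
0.16726635779707233 -0.14724423950603646
0.016236657266072263 -0.017482971748243384
0.017043562782740874 -0.1447778127279404
```

The front is at 0.0175 and square. I finish the pull, dwell, unhook and check.

Run:
```python
from h import *
arm.move_straight(tcp_s(.0122,-.082,.057),vel=.03); arm.sleep(.5)
arm.move_straight(tcp_s(.028,-.082,.057),vel=.04)
arm.move_straight(tcp_s(.028,-.082,.2),vel=.1)
arm.reach(tcp_h(HK+[0,0,.2],HA),q(HA))
s=arm.observe(); print(s["time_s"],s["gripper_force"])
a=arm.capture("scene"); t=arm.capture("top")
P=O+ex*.06-ey*.085+[0,0,.06]; u=proj("scene",P).astype(int); v=proj("top",P).astype(int); print(u,v)
g=proj("scene",HK+[.05,0,.2]).astype(int)
z=lambda im,c:cv2.resize(im[c[1]-60:c[1]+60,c[0]-60:c[0]+60],(400,400) ,interpolation=cv2.INTER_CUBIC)
cv2.imwrite("pics/p5.png",np.hstack([z(a,g),z(t,v)]))
print("pred tip",proj("scene",HK+.1525*np.array([np.cos(HA),np.sin(HA),0])+[0,0,.18])-g)
```

```text
20.45 29.972499310970306
[332 232] [301 177]
pred tip [-27.13076703  21.28838006]
```

View pics/p5.png

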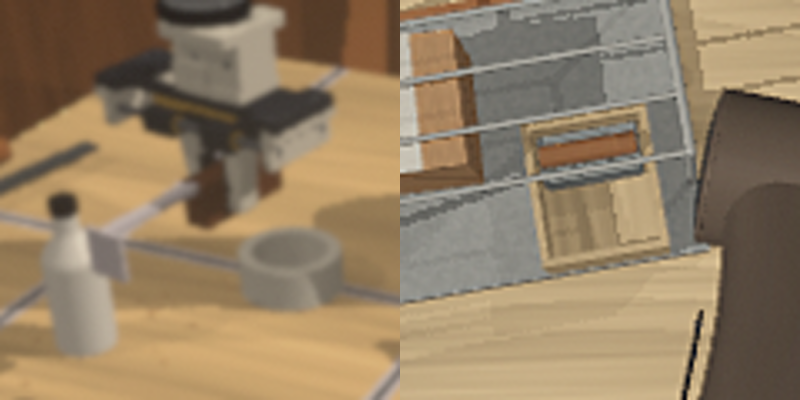

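The blade tip is at about (108,275) against the predicted (110,271), so the hook is still level. The crate front is at the ledge edge, (545,270) to (668,247). Now set down the hook with force guarding.

Run:
```python
from h import *
for x,y in [(525,124),(645,104),(545,271),(669,248)]:
    X=ray("top",(301-60+(x-400+.5)/3.333-.5,177-60+(y+.5)/3.333-.5),.08)-O; print(X@ex,X@ey)
arm.move_straight(tcp_h(HK+[0,0,.02],HA),vel=.12)
print(arm.move_straight(tcp_h(HK+[0,0,0],HA),vel=.03,threshold=5))
print(arm.observe()["tool_pos"],arm.observe()["force"])
arm.let_go(); arm.sleep(.2)
arm.move_straight(tcp_h(HK+[0,0,.2],HA),vel=.15)
arm.reach(tcp_h(HK+[-.03,-.12,.26],HA),q(HA)); arm.sleep(.5)
print(arm.observe()["time_s"],arm.observe()["grip_width"])
a=arm.capture("scene"); t=arm.capture("top"); cv2.imwrite("pics/t6.png",t);cv2.imwrite("pics/s6.png",a)
z=lambda im:cv2.resize(im,(400,400),interpolation=cv2.INTER_CUBIC)
cv2.imwrite("pics/p6.png",np.hstack([z(a[130:310,175:355]),z(t[100:300,250:450])]))
```

```text
0.15135049673964707 -0.021562750293106777
0.15072076296468714 -0.14621985976916343
-0.0021780375692026788 -0.018366055718865033
-0.00035638680775579404 -0.14559104026184977
True
[ 0.48235509 -0.31093998  0.01397479] [-0.60062098  0.87489708  5.21348224]
26.8 0.08795151952368581
```

View pics/p6.png

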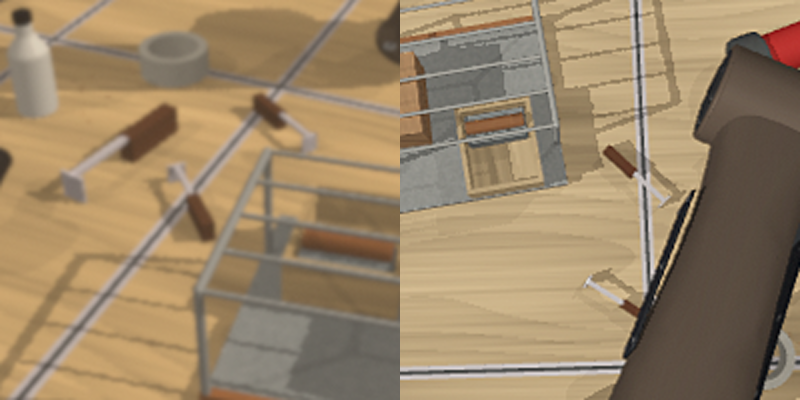

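The hook stands flat on the bench at (120,155) in the left crop. The crate front is level with the ledge (within about 2 mm) and square, and the gripper is clear of everything.

```bash
python3 -c "
from station import arm
print(arm.finish_job())"
```

```text
the job is handed in; nothing more can be done
None
```

I dragged the crate forward until its front was within about 2 mm of the ledge edge and square, then set the hook flat on the bench; the job is handed in after about 27 s of the allowed 64, but no verdict was returned.

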